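# Lock the hub bushing in its test fixture with the index pin

## Task

Lock the brass bushing of the test fixture: take the red-headed index pin from its grey rest, stand it in the blue guide, and turn the bushing slowly by its black crank knob until the hole in its ring comes under the guide and the pin goes through, fully home with its head flush on the guide. Work gently: never force the pin, neither down on the ring nor by cranking on once it has locked the bushing, and leave the meter, solder spool, parts tray and screwdriver where they are. Finish with the pin home and everything let go.

Things in the scene. Friction and masses are not known exactly. Their poses are not given: they have to be found in the camera images.
- fixture: Fixed test fixture: aluminium base plate 200 (x) x 160 (y) x 20 mm, flat on the bench. Origin: centre of its underside, on the bushing's vertical turning axis; z up, x towards the blue guide bracket. Bracket: block 34 x 34 mm centred 55 mm along +x, 35 to 55 mm above the bench, on a post at x = 71 to 94 mm. Under it the base has a 13 mm receiving hole, floor 6 mm above the bench.
- guide_mouth (a point): Centre of the upper mouth of the vertical guide hole in the blue bracket (x = 55, y = 0, z = 55 mm in the fixture's frame). Through hole 11.5 mm wide, 20 mm deep, with a 3 mm chamfer.
- pin: Index pin, about 34 g: steel shank 10 mm in diameter and 40 mm long with a 2 mm tapered foot, red cylindrical head 20 mm in diameter and 26 mm high. Origin: centre of the foot's end; z along the pin to the head. Starts upright in the grey rest. Riding on the ring its foot is 33 mm above the bench; fully home 15 mm.
- pin_shoulder (a point): Centre of the underside of the pin's red head, 40 mm above its foot. Fully home it lies on the guide's top, 55 mm above the bench (73 mm while the pin rides on the ring).
- pin_rest: Fixed grey block 60 x 60 x 36 mm with a 12 mm hole, 30 mm deep, in which the pin stands (its foot 6 mm, the middle of its head 59 mm above the bench). Origin: centre of its underside.
- meter: Yellow multimeter lying flat, 90 x 180 x 46 mm, bystander. Origin: centre of its underside.
- spool: Blue solder spool standing on its flange, 62 mm across, 48 mm high, bystander. Origin: centre of its underside.
- tray: Grey parts tray with a few nuts, 75 x 100 x 22 mm, bystander. Origin: centre of its underside.
- driver: Screwdriver with an orange handle, 170 mm long, lying on the bench, bystander. Origin: near its middle, on its underside.
- ring_center (a point): Centre of the top of the bushing's brass ring, on the turning axis, 33 mm above the bench. The ring turns with the crank; 140 mm across, 12 mm thick, with ONE through hole 12 mm wide, 55 mm from the axis. A pin standing in the guide rides on the ring's flat top and drops 18 mm by its own weight when the hole passes slowly beneath it; the bushing is then locked and resists turning.
- crank_grip (a point): Grip point on the bushing's crank knob: an upright black cylinder, 20 mm across, 45 to 85 mm above the bench, this point at 68 mm. It is fixed to the bushing 45 mm from the turning axis, on the side away from the ring's hole: at turn angle v it lies in the fixture's frame at x = -45 cos v, y = -45 sin v mm. Pinch it from above and carry it round its arc about the axis.
- bushing: Brass bushing with ring. Origin: on the fixture's axis at bench level, z up; turn angle v = yaw relative to the fixture, anticlockwise positive, range -0.6 to 1.5, friction about 0.06 N m, stays where left. Starts at v = 0.5 to 0.95: turn it clockwise. The ring was clamped on by hand: its hole comes under the guide at an unknown v between -0.22 and 0.22, different each time (needed within 0.02).
Things that resemble listed ones, but are neither listed nor needed, are in the scene too. There is more than one size of the pin; the job needs the smaller.

How it is judged:
At the end, for the whole second after the job is handed in: The pin stands in the guide, through the ring, with its head on the guide's top (within 2 mm in height, 3 mm sideways, 0.08 rad of upright), at rest and released (z of pin_shoulder in the frame of guide_mouth below 0.002 m and horizontal distance between pin_shoulder and guide_mouth below 0.003 m and angle between pin's own z axis and vertical below 0.08 rad and linear speed of pin below 0.01 m/s); the robot touches nothing.
It fails at once if the pin is pressed or sheared against the bushing or its ring with more than 10 N (contact force between pin and bushing above 10 N).
It fails at once if a bystander (meter, spool, tray or screwdriver) is moved more than 15 mm (distance of any of meter, spool, tray, driver from where it was at the start of the episode above 0.015 m).
It also fails if it takes over 72 s, if anything falls off the work surface, if the arm or the gripper's body presses on something with over 40 N, if the wrist force passes 120 N, or if a joint passes its speed limit or range.

## Robot

A 7-joint arm with a two-finger parallel gripper is mounted at the origin on the work surface. World frame = base frame: x ahead of the robot, y to its left, z up, the work surface at z = 0. Lengths are in m, angles in rad, forces in N, time in s.
With the tool pointing down it reaches from about 0.35 to 0.9 m from the base axis. Payload 8.1 kg.
Tool frame: the origin (TCP) lies midway between the tips of the shut fingers; the grasp point (between the pads) lies 19 mm behind it (arm.hold_point_z is the z of the grasp point in the tool frame, in m); z points along the fingers, y is the line along which they close (so a half turn about z gives the same grasp; the last joint's range is limited). The gripper opens to 92 mm and grips with 3 to 60 N. Pads are 19 mm wide; open, the fingers measure 130 mm over their backs; the gripper's body (75 mm by 190 mm) begins 47 mm behind the grasp point.
Start: joints at [-1.348, 0.434, 0.025, 1.573, -0.012, 1.134, -0.075], TCP at [0.2, 0.592, 0.227] pointing down, gripper open.
Joint ranges: [-2.62, 2.62], [-0.44, 2.09], [-1.27, 1.32], [0.08, 2.57], [-1.32, 4.46], [0.12, 2], [-2.74, 2.74]. Speed limits (rad/s): [2.22, 2.22, 3.01, 3.01, 3.14, 3.14, 3.14].

## Interface

Orientations are given as a rotation vector (axis times angle).
In Python, from cell import arm, get_image, camera_params, job gives the robot as it stands.
- The arm moves only by the tool send_rows, never from a script. Its argument "deltas" is a list of rows, each a list of 3 entries, a list of its own where there are three numbers: the shift along the world's x, y, z in m, then the turn, a rotation vector about the world's x, y, z in rad, then the finger opening in m, from 0 to 0.0918. In form: [[[tx, ty, tz], [ax, ay, az], gripper], ...]. A call has exactly 10 rows; each row shifts and turns the commanded pose from where the row before left it; what a row does not reach is not made up. A row lasts 1/10 s, in which the tool goes at most 50 mm and 8.59 degrees, less where a joint would pass 70% of its speed; a pose out of reach is approached as far as the arm can. A call with a gripper value outside its range is refused whole. The fingers move at their own pace and stop on an object; "force" is the grip in N (left out, the last holds). Time passes only in rows, so rows that do not move let the fingers close, or fill a call up. It gives the time, the measured TCP pose, the force and the opening at its end, in the units of the state.
- arm.observe(): the state, without advancing time (a new reading comes with each control period).
- get_image(name): name is "side" or "top"; returns the picture (400x640x3 uint8, red, green, blue); there is no depth.
- camera_params(name): a dict with "fov_y" (degrees; the focal length in pixels is half the picture's height over the tangent of half this angle, whatever the lens; pixels are square), "cx", "cy" (the principal point, pixels), "rvec" (rotation vector, rad) and "tvec" (3), from world to camera coordinates, as OpenCV has them. Camera axes: x right, y down, z forward; pixel columns grow to the right and rows downward; lengths in m; the calibration is good to about 2 mm. A picture is of the moment at which its call begins. camera_params takes no time and is no camera call.
- job.sign_off(): hands the job in, once; it reports no verdict.
The state is a dict: "clock": time; "joints": joint angles; "dq": joint speeds; "joint_efforts": joint torques, N m; "position": TCP position; "ee_rot": TCP orientation; "force": force on the tool from outside, world axes, zero at the start; "ft_torque": the same for the moment, N m; "width": opening from 0.0 (shut) to 1.0 (fully open).
Only numpy, scipy, OpenCV 4.12 (cv2) and the standard library are available. Lean on these libraries where they do the work, as an engineer would, in place of code of your own. Each camera call takes 0.05 s, during which the arm holds its last target. There are 200 camera calls.

## Working session

There is one attempt and no reset: what is moved stays moved. The work goes in short steps, Python scripts to look and compute and a tool call to move; the robot and the scene stay as the last step left them, time stands still between calls to the robot, and variables do not carry over. Pictures are saved under pics/ and viewed, on a budget of 10 in all, crops included, one or two more only if the job needs it, and the job is handed in when it is done.

Besides the shell and the picture viewer there is one more tool, called by a JSON object that holds its "op" and its "data", one argument or row to a line. send_rows: Moves the arm, as the interface text tells. Its arguments: {"type":"object","properties":{"deltas":{"type":"array","items":{"type":"array"}},"force":{"type":"number"}},"required":["deltas"]}

```bash
mkdir -p pics
cat > h.py <<'E'
import numpy as np, cv2
from cell import arm,get_image,camera_params,job
def cam(n):
    p=camera_params(n);f=200/np.tan(np.radians(p["fov_y"])/2)
    K=np.array([[f,0,p["cx"]],[0,f,p["cy"]],[0,0,1]]);return p,K,cv2.Rodrigues(np.array(p["rvec"],float))[0],np.array(p["tvec"],float)
def px2w(n,u,v,z):
    p,K,R,t=cam(n);d=R.T@np.linalg.inv(K)@[u,v,1];c=-R.T@t
    return c+d*(z-c[2])/d[2]
def w2px(n,P):
    p,K,R,t=cam(n);q=K@(R@np.array(P)+t);return q[:2]/q[2]
E
python3 - <<'E'
from h import *
for n in("top","side"):
    im=get_image(n);cv2.imwrite(f"pics/{n}0.png",im[:,:,::-1]);p,K,R,t=cam(n);print(n,p,-R.T@t)
print(arm.observe(),arm.hold_point_z)
E
```

```text
top {'fov_y': 54.96165257931101, 'cx': 318.48222689998045, 'cy': 197.31376691950132, 'rvec': array([ 2.14464456, -2.11183908,  0.17526546]), 'tvec': array([0.00893192, 0.57139558, 0.86699165])} [0.41467981 0.00975323 0.95194156]
side {'fov_y': 52.663529736620724, 'cx': 331.4292092802716, 'cy': 198.71522889145024, 'rvec': array([ 2.35346227, -0.50511035,  0.22043222]), 'tvec': array([-0.48032311,  0.22694631,  0.75903175])} [ 0.28070505 -0.51181665  0.71943902]
{'clock': 0.1, 'joints': array([-1.34759758,  0.43513991,  0.02499318,  1.57400753, -0.01159398,
        1.13401578, -0.07508875]), 'dq': array([ 0.00022399, -0.0025153 ,  0.00108844, -0.00222246, -0.00075313,
       -0.00046792, -0.0003526 ]), 'joint_efforts': array([ 3.44737156e-03, -6.69127107e+01,  9.87969786e-01, -3.15148437e+01,
       -6.05626870e-02,  3.74219986e-02,  2.75099649e-05]), 'position': array([0.19995557, 0.59165962, 0.22603146]), 'ee_rot': array([-5.09602290e-01, -3.09989448e+00,  2.23496198e-03]), 'force': array([0.04092915, 0.02106292, 0.28882483]), 'ft_torque': array([-0.02408843,  0.03228477,  0.04561677]), 'width': 0.9982530101949632} -0.0188
```

View pics/top0.png

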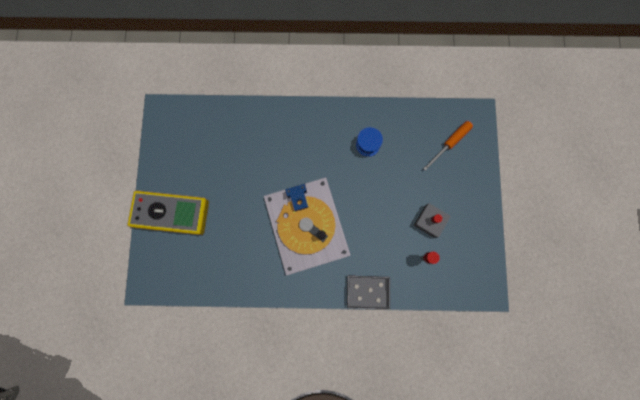

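View pics/side0.png

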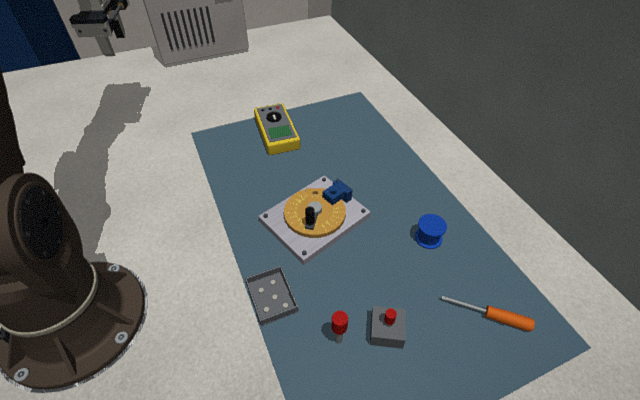

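Top view: fixture about (307,227) with the bracket at (298,198) and crank knob at (320,236). There are two red-headed candidates, one in the grey rest at (437,218) and one standing free at (432,258). The one in the grey rest with the smaller head fits. I'll confirm it in enlarged crops.

Run:
```python
from h import *
def comp(n,a,b,s,out):
    im=cv2.imread(f"pics/{n}0.png");o=[]
    for (x0,x1,y0,y1) in(a,b):
        c=cv2.resize(im[y0:y1,x0:x1],None,fx=s,fy=s,interpolation=cv2.INTER_CUBIC)
        for x in range((x0+9)//10*10,x1,10):
            cv2.line(c,(int((x-x0+.5)*s),0),(int((x-x0+.5)*s),6),(255,255,255),1);cv2.putText(c,str(x),(int((x-x0)*s),16),0,.35,(255,255,255))
        for y in range((y0+9)//10*10,y1,10):
            cv2.line(c,(0,int((y-y0+.5)*s)),(6,int((y-y0+.5)*s)),(255,255,255),1);cv2.putText(c,str(y),(8,int((y-y0+.5)*s)+4),0,.35,(255,255,255))
        o.append(c)
    h=max(c.shape[0] for c in o);o=[cv2.copyMakeBorder(c,0,h-c.shape[0],0,0,0) for c in o]
    cv2.imwrite(out,np.hstack(o))
comp("top",(260,355,173,280),(405,455,195,275),5.5,"pics/topc.png")
comp("side",(255,375,170,265),(320,412,300,350),3.7,"pics/sidec.png")
```

```text
(no output)
```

View pics/topc.png

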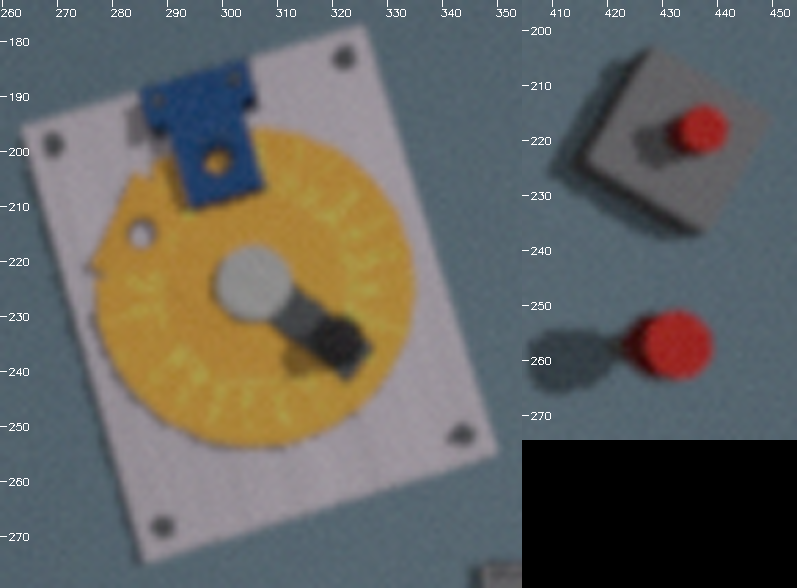

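View pics/sidec.png

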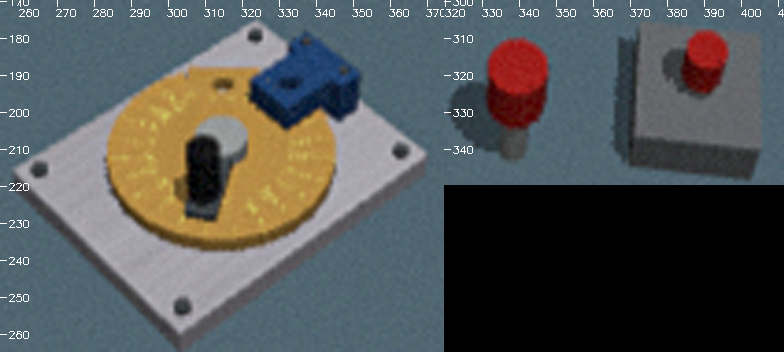

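Run:
```python
from h import *
np.set_printoptions(precision=4,suppress=True)
T=lambda X,Y,x0=260,y0=173,s=5.5:(x0+X/s-.5,y0+Y/s-.5)
S=lambda X,Y,x0=255,y0=170,s=3.7:(x0+X/s-.5,y0+Y/s-.5)
cs=[px2w("top",*T(*c),.02) for c in((20,127),(365,25),(497,455),(147,563))]
ss=[px2w("side",*S(*c),.02) for c in((10,172),(257,22),(426,155),(183,350))]
for q in(cs,ss):print("corners",np.round(q,4).tolist(),"mean",np.mean(q,0),[round(np.linalg.norm(q[i]-q[i-1]),4) for i in range(4)])
for n,t,s,z in[("guide",T(217,161),S(291,83),.055),("hole",T(142,235),S(223,84),.033),("knob",T(347,347),S(204,143),.085),("hub",T(253,282),S(225,133),.04),
 ("pin",T(182,130,405,195),S(263,47,320,300),.072),("bigpin",T(155,150+0,405,195),S(73,55,320,300),.09)]:
    a=px2w("top",*t,z);b=px2w("side",*s,z)
    P=[];
    for c in("top","side"):
        _,K,R,tt=cam(c);P.append(K@np.c_[R,tt])
    h=cv2.triangulatePoints(P[0],P[1],np.array(t),np.array(s)).ravel();print(n,a,b,"tri",h[:3]/h[3])
print(w2px("top",[.4147,.0098,0]))
```

```text
corners [[0.5785, 0.1544, 0.02], [0.6276, 0.0005, 0.02], [0.4366, -0.0594, 0.02], [0.388, 0.0917, 0.02]] mean [0.5077 0.0468 0.02  ] [np.float64(0.2006), np.float64(0.1616), np.float64(0.2002), np.float64(0.1588)]
corners [[0.3849, 0.0902, 0.02], [0.5763, 0.1502, 0.02], [0.6244, -0.0002, 0.02], [0.4331, -0.072, 0.02]] mean [0.5047 0.042  0.02  ] [np.float64(0.1693), np.float64(0.2006), np.float64(0.1579), np.float64(0.2043)]
guide [0.5588 0.0637 0.055 ] [0.5589 0.0594 0.055 ] tri [0.5603 0.0638 0.0501]
hole [0.5291 0.097  0.033 ] [0.5282 0.0949 0.033 ] tri [0.5293 0.0973 0.0302]
knob [0.4777 0.0068 0.085 ] [0.4816 0.0108 0.085 ] tri [0.4786 0.0064 0.0907]
hub [0.5084 0.0477 0.04  ] [0.5107 0.0502 0.04  ] tri [0.5088 0.0473 0.0437]
pin [ 0.5228 -0.2568  0.072 ] [ 0.5221 -0.2576  0.072 ] tri [ 0.5228 -0.2571  0.0706]
bigpin [ 0.5122 -0.24    0.09  ] [ 0.4345 -0.2328  0.09  ] tri [ 0.4737 -0.2338  0.0818]
[320.8363 264.0149]
```

The pin in the grey rest has a 20 mm head (about 9 px at 2.2 mm/px); the free-standing one is wider and is the decoy. Fixture is at about (0.507, 0.046) with yaw 0.307, guide (0.559, 0.0625), pin (0.5225, -0.257), v about 0.62.

{"op": "send_rows", "data": {
  "deltas": [
    [[0.016,-0.042,0],[0,0,-0.125],0.06],
    [[0.016,-0.042,0],[0,0,-0.125],0.06],
    [[0.016,-0.042,0],[0,0,-0.125],0.06],
    [[0.016,-0.042,0],[0,0,-0.125],0.06],
    [[0.016,-0.042,0],[0,0,-0.125],0.06],
    [[0.016,-0.042,0],[0,0,-0.125],0.06],
    [[0.016,-0.042,0],[0,0,-0.125],0.06],
    [[0.016,-0.042,0],[0,0,-0.125],0.06],
    [[0.016,-0.042,0],[0,0,-0.125],0.06],
    [[0.016,-0.042,0],[0,0,-0.125],0.06]
  ],
  "force": 10
}}

```text
clock: 1.1
position: [0.3602, 0.1703, 0.2267]
ee_rot: [-2.232, -2.21, -0.0]
force: [2.3, 0.1, -0.1]
width: 0.65
```

{"op": "send_rows", "data": {
  "deltas": [
    [[0.016,-0.042,0],[0,0,-0.125],0.06],
    [[0.016,-0.042,0],[0,0,-0.125],0.06],
    [[0.016,-0.042,0],[0,0,-0.125],0.06],
    [[0.016,-0.042,0],[0,0,-0.125],0.06],
    [[0.016,-0.042,0],[0,0,-0.125],0.06],
    [[0.016,-0.042,0],[0,0,-0.125],0.06],
    [[0.016,-0.042,0],[0,0,-0.125],0.06],
    [[0.016,-0.042,0],[0,0,-0.125],0.06],
    [[0.016,-0.042,0],[0,0,-0.125],0.06],
    [[0,0,0],[0,0,0],0.06]
  ]
}}

```text
clock: 2.1
position: [0.5044, -0.2122, 0.2267]
ee_rot: [3.065, 0.669, -0.001]
force: [-0.1, -0.6, 0.7]
width: 0.652
```

{"op": "send_rows", "data": {
  "deltas": [
    [[0.009,-0.0225,0],[0,0,-0.06],0.06],
    [[0.009,-0.0225,0],[0,0,-0.06],0.06],
    [[0,0,-0.025],[0,0,0],0.06],
    [[0,0,-0.025],[0,0,0],0.06],
    [[0,0,-0.025],[0,0,0],0.06],
    [[0,0,-0.02],[0,0,0],0.06],
    [[0,0,-0.015],[0,0,0],0.06],
    [[0,0,-0.005],[0,0,0],0.06],
    [[0,0,0],[0,0,0],0.06],
    [[0,0,0],[0,0,0],0.06]
  ]
}}

```text
clock: 3.1
position: [0.5225, -0.2512, 0.1125]
ee_rot: [3.101, 0.502, 0.001]
force: [-0.1, 0.4, 0.5]
width: 0.654
```

Run:
```python
from h import *
s=get_image("side");t=get_image("top")
a=cv2.resize(s[240:370,320:460],None,fx=2.8,fy=2.8,interpolation=2);b=cv2.resize(t[170:300,370:510],None,fx=2.8,fy=2.8,interpolation=2)
cv2.imwrite("pics/p1.png",np.hstack([a,b])[:,:,::-1]);print(arm.observe()["position"])
```

```text
[ 0.52264615 -0.25116897  0.11271195]
```

View pics/p1.png

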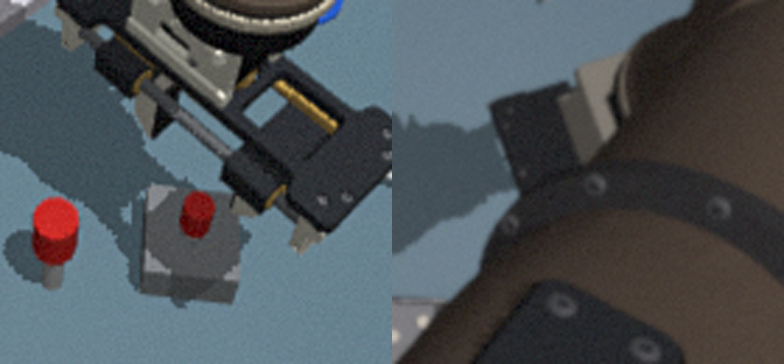

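The side crop shows the fingers straddling the small pin at crop (197,213), with the decoy clear to the left at (55,230). The top view is blocked by the arm. Continuing down and gripping.

{"op": "send_rows", "data": {
  "deltas": [
    [[0,-0.003,-0.01],[0,0,0],0.06],
    [[0,-0.003,-0.015],[0,0,0],0.06],
    [[0,0,-0.015],[0,0,0],0.06],
    [[0,0,-0.015],[0,0,0],0.06],
    [[0,0,-0.011],[0,0,0],0.06],
    [[0,0,0],[0,0,0],0.06],
    [[0,0,0],[0,0,0],0.03],
    [[0,0,0],[0,0,0],0.012],
    [[0,0,0],[0,0,0],0.012],
    [[0,0,0],[0,0,0],0.012]
  ],
  "force": 10
}}

```text
clock: 4.2
position: [0.5224, -0.2569, 0.0462]
ee_rot: [3.101, 0.502, 0.001]
force: [-0.0, 0.1, 0.1]
width: 0.357
```

{"op": "send_rows", "data": {
  "deltas": [
    [[0,0,0],[0,0,0],0.012],
    [[0,0,0],[0,0,0],0.012],
    [[0,0,0.005],[0,0,0],0.012],
    [[0,0,0.01],[0,0,0],0.012],
    [[0,0,0.015],[0,0,0],0.012],
    [[0,0,0.02],[0,0,0],0.012],
    [[0,0,0.02],[0,0,0],0.012],
    [[0,0,0.02],[0,0,0],0.012],
    [[0,0,0],[0,0,0],0.012],
    [[0,0,0],[0,0,0],0.012]
  ]
}}

```text
clock: 5.2
position: [0.5223, -0.2567, 0.1366]
ee_rot: [3.101, 0.502, 0.002]
force: [-0.0, 0.2, -1.2]
width: 0.214
```

{"op": "send_rows", "data": {
  "deltas": [
    [[0.002,0.02,0],[0,0,0],0.012],
    [[0.004,0.035,0],[0,0,0],0.012],
    [[0.005,0.04,0],[0,0,0],0.012],
    [[0.005,0.045,0],[0,0,0],0.012],
    [[0.005,0.045,0],[0,0,0],0.012],
    [[0.005,0.045,0],[0,0,0],0.012],
    [[0.005,0.04,0],[0,0,0],0.012],
    [[0.004,0.03,0],[0,0,0],0.012],
    [[0.002,0.019,0],[0,0,0],0.012],
    [[0,0,0],[0,0,0],0.012]
  ]
}}

```text
clock: 6.2
position: [0.5585, 0.066, 0.1346]
ee_rot: [-3.099, -0.51, 0.003]
force: [-1.2, -0.8, -0.5]
width: 0.218
```

{"op": "send_rows", "data": {
  "deltas": [
    [[0,0,-0.012],[0,0,0],0.012],
    [[0,0,-0.012],[0,0,0],0.012],
    [[0,0,-0.006],[0,0,0],0.012],
    [[0,0,0],[0,0,0],0.012],
    [[0,0,0],[0,0,0],0.012],
    [[0,0,0],[0,0,0],0.012],
    [[0,0,0],[0,0,0],0.012],
    [[0,0,0],[0,0,0],0.012],
    [[0,0,0],[0,0,0],0.012],
    [[0,0,0],[0,0,0],0.012]
  ]
}}

```text
clock: 7.2
position: [0.5591, 0.0622, 0.1059]
ee_rot: [-3.101, -0.502, -0.0]
force: [-0.3, 0.4, -0.9]
width: 0.217
```

Run:
```python
from h import *
s=get_image("side");t=get_image("top");p=arm.observe()["position"]
print(p,w2px("side",[p[0],p[1],p[2]-.04]),w2px("side",[.5592,.0625,.055]))
a=cv2.resize(s[140:240,270:370],None,fx=5,fy=5,interpolation=2);b=cv2.resize(t[150:250,270:330],None,fx=5,fy=5,interpolation=2)
cv2.imwrite("pics/p2.png",np.hstack([a,b])[:,:,::-1])
```

```text
[0.55907237 0.06217943 0.10577907] [332.81992626 187.80337086] [332.72056538 190.99765737]
```

View pics/p2.png

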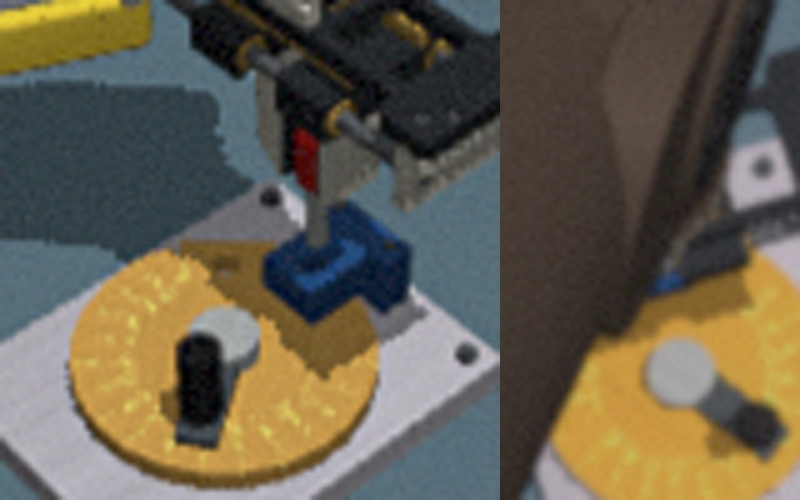

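Side crop shows the pin upright, with its foot at about px (333.5,188), right over the guide mouth as predicted. Lowering gently.

{"op": "send_rows", "data": {
  "deltas": [
    [[0,0,-0.005],[0,0,0],0.012],
    [[0,0,-0.004],[0,0,0],0.012],
    [[0,0,-0.002],[0,0,0],0.012],
    [[0,0,-0.002],[0,0,0],0.012],
    [[0,0,-0.001],[0,0,0],0.012],
    [[0,0,-0.001],[0,0,0],0.012],
    [[0,0,-0.001],[0,0,0],0.012],
    [[0,0,0],[0,0,0],0.012],
    [[0,0,0],[0,0,0],0.012],
    [[0,0,0],[0,0,0],0.012]
  ]
}}

```text
clock: 8.3
position: [0.5591, 0.0622, 0.0898]
ee_rot: [-3.101, -0.502, -0.0]
force: [-0.2, 0.5, -0.5]
width: 0.216
```

{"op": "send_rows", "data": {
  "deltas": [
    [[0,0,-0.002],[0,0,0],0.012],
    [[0,0,-0.002],[0,0,0],0.012],
    [[0,0,-0.002],[0,0,0],0.012],
    [[0,0,-0.002],[0,0,0],0.012],
    [[0,0,-0.002],[0,0,0],0.012],
    [[0,0,-0.001],[0,0,0],0.012],
    [[0,0,0],[0,0,0],0.012],
    [[0,0,0],[0,0,0],0.012],
    [[0,0,0],[0,0,0],0.012],
    [[0,0,0],[0,0,0],0.012]
  ]
}}

```text
clock: 9.3
position: [0.559, 0.0621, 0.0788]
ee_rot: [3.101, 0.502, -0.0]
force: [-0.3, 0.8, -1.0]
width: 0.213
```

{"op": "send_rows", "data": {
  "deltas": [
    [[0,0,-0.002],[0,0,0],0.012],
    [[0,0,-0.001],[0,0,0],0.012],
    [[0,0,-0.001],[0,0,0],0.012],
    [[0,0,0],[0,0,0],0.012],
    [[0,0,0],[0,0,0],0.025],
    [[0,0,0],[0,0,0],0.03],
    [[0,0,0],[0,0,0],0.04],
    [[0,0,0],[0,0,0],0.05],
    [[0,0,0],[0,0,0],0.05],
    [[0,0,0],[0,0,0],0.05]
  ]
}}

```text
clock: 10.3
position: [0.5591, 0.0621, 0.0748]
ee_rot: [3.101, 0.501, 0.0]
force: [-0.5, 0.4, -0.1]
width: 0.538
```

{"op": "send_rows", "data": {
  "deltas": [
    [[0,0,0.005],[0,0,0],0.05],
    [[0,0,0.01],[0,0,0],0.05],
    [[0,0,0.015],[0,0,0],0.05],
    [[0,0,0.02],[0,0,0.1],0.05],
    [[0,0,0.02],[0,0,0.1],0.05],
    [[-0.01,-0.01,0.01],[0,0,0.1],0.05],
    [[-0.02,-0.01,0],[0,0,0.1],0.05],
    [[-0.025,-0.015,0],[0,0,0.1],0.05],
    [[-0.025,-0.015,0],[0,0,0.1],0.05],
    [[0,0,0],[0,0,0],0.05]
  ]
}}

```text
clock: 11.3
position: [0.4761, 0.0098, 0.1558]
ee_rot: [-2.813, -1.394, 0.001]
force: [-0.2, -0.5, -0.4]
width: 0.548
```

Run:
```python
from h import *
s=get_image("side");t=get_image("top");print(arm.observe()["position"])
a=cv2.resize(s[150:250,255:365],None,fx=5,fy=5,interpolation=2)
b=cv2.resize(t[185:255,285:330],None,fx=5,fy=5,interpolation=2);b=cv2.copyMakeBorder(b,0,150,0,0,0)
cv2.imwrite("pics/p3.png",np.hstack([a,b])[:,:,::-1])
print(w2px("side",[.5594,.0626,.099]),w2px("side",[.5594,.0626,.073]))
```

```text
[0.47944642 0.01198518 0.15598169]
[333.16697189 177.08792955] [332.93611042 185.39433528]
```

View pics/p3.png

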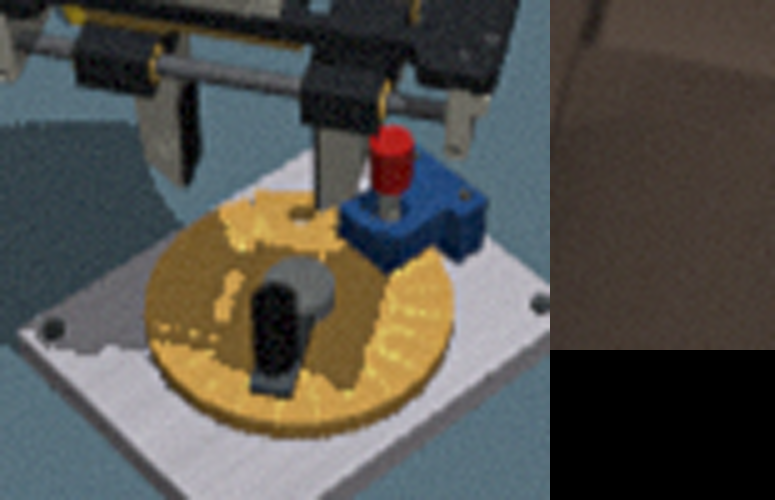

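Pin stands in the guide riding on the ring: head top at px (333,177.5), predicted (333.2,177.1). Now descending on the knob at about (0.480, 0.010).

{"op": "send_rows", "data": {
  "deltas": [
    [[0,-0.001,-0.02],[0,0,0],0.05],
    [[0,0,-0.025],[0,0,0],0.05],
    [[0,0,-0.025],[0,0,0],0.05],
    [[0,0,-0.02],[0,0,0],0.05],
    [[0,0,-0.011],[0,0,0],0.05],
    [[0,0,0],[0,0,0],0.05],
    [[0,0,0],[0,0,0],0.05],
    [[0,0,0],[0,0,0],0.05],
    [[0,0,0],[0,0,0],0.04],
    [[0,0,0],[0,0,0],0.03]
  ],
  "force": 4
}}

```text
clock: 12.4
position: [0.4795, 0.0113, 0.0543]
ee_rot: [2.814, 1.396, 0.002]
force: [-0.4, 0.5, -0.1]
width: 0.418
```

{"op": "send_rows", "data": {
  "deltas": [
    [[0,0,0],[0,0,0],0.025],
    [[0,0,0],[0,0,0],0.02],
    [[0,0,0],[0,0,0],0.015],
    [[0,0,0],[0,0,0],0.012],
    [[0,0,0],[0,0,0],0.012],
    [[0,0,0],[0,0,0],0.012],
    [[0,0,0],[0,0,0],0.012],
    [[0,0,0],[0,0,0],0.012],
    [[0,0,0],[0,0,0],0.012],
    [[0,0,0],[0,0,0],0.012]
  ]
}}

```text
clock: 13.4
position: [0.4791, 0.0111, 0.0538]
ee_rot: [2.815, 1.396, 0.0]
force: [-0.3, -3.6, 5.2]
width: 0.217
```

```bash
cat >> h.py <<'E'
C=np.array([.5070,.0460]);YAW=.307
def hand():
    o=arm.observe();p=o["position"][:2]-C;R=cv2.Rodrigues(o["ee_rot"])[0]
    v=np.arctan2(-p[1],-p[0])-YAW;th=np.arctan2(R[1,1],R[0,1]);t=np.array([-np.sin(v+YAW),np.cos(v+YAW)])
    print("v",round(v,4),"r",round(np.hypot(*p),4),"theta",round(th,3),"tool angle-ideal",round(th+np.pi-(v+YAW+np.pi/2),3),"F",o["force"].round(2),"Ftool_y",round(float(o["force"]@R[:,1]),2),"w",round(o["width"]*91.8,1),"clock",o["clock"],o["position"])
E
python3 - <<'E'
from h import *
hand()
s=get_image("side")
h=cv2.cvtColor(s,cv2.COLOR_RGB2HSV)[165:205,315:350];m=((h[...,0]<6)|(h[...,0]>174))&(h[...,1]>150)&(h[...,2]>60)
print(m.sum(), np.argwhere(m).mean(0)+[165,315] if m.any() else 0)
E
```

```text
v 0.5891 r 0.0447 theta -0.65 tool angle-ideal 0.025 F [-0.27 -3.62  5.16] Ftool_y 1.97 w 19.9 clock 13.4 [0.47907071 0.01108552 0.05378075]
33 [178.75757576 333.18181818]
```

Run:
```python
from h import *
v=np.linspace(.589,-.10,31)+YAW
p=-.045*np.c_[np.cos(v),np.sin(v)];d=np.diff(p,axis=0)*1000
print((v[1]-v[0]));print(d.round(2).tolist())
```

```text
-0.02296666666666658
[[-0.8, 0.65], [-0.78, 0.67], [-0.77, 0.69], [-0.75, 0.71], [-0.74, 0.73], [-0.72, 0.74], [-0.7, 0.76], [-0.68, 0.77], [-0.67, 0.79], [-0.65, 0.81], [-0.63, 0.82], [-0.61, 0.83], [-0.59, 0.85], [-0.57, 0.86], [-0.55, 0.87], [-0.53, 0.89], [-0.51, 0.9], [-0.49, 0.91], [-0.47, 0.92], [-0.45, 0.93], [-0.43, 0.94], [-0.4, 0.95], [-0.38, 0.96], [-0.36, 0.97], [-0.34, 0.98], [-0.32, 0.98], [-0.29, 0.99], [-0.27, 1.0], [-0.25, 1.0], [-0.22, 1.01]]
```

{"op": "send_rows", "data": {
  "deltas": [
    [[0,0,0.002],[0,0,0],0.012],
    [[0,0,0.002],[0,0,0],0.012],
    [[0,0,0],[0,0,0],0.012],
    [[0,0,0],[0,0,0],0.012],
    [[-0.0004,0.0003,0],[0,0,-0.01],0.012],
    [[-0.0008,0.0006,0],[0,0,-0.02],0.012],
    [[-0.0008,0.0006,0],[0,0,-0.02],0.012],
    [[-0.0008,0.0006,0],[0,0,-0.02],0.012],
    [[0,0,0],[0,0,0],0.012],
    [[0,0,0],[0,0,0],0.012]
  ]
}}

```text
clock: 14.45
position: [0.4764, 0.0134, 0.0578]
ee_rot: [2.861, 1.297, 0.0]
force: [2.2, -0.2, -5.3]
width: 0.217
```

Run:
```python
from h import *
hand()
```

```text
v 0.5092 r 0.0447 theta -0.72 tool angle-ideal 0.035 F [ 2.16 -0.23 -5.27] Ftool_y 1.77 w 19.9 clock 14.45 [0.47637577 0.0134313  0.05777099]
```

{"op": "send_rows", "data": {
  "deltas": [
    [[-0.00075,0.0007,-0.001],[0,0,-0.025],0.012],
    [[-0.00075,0.0007,-0.001],[0,0,-0.025],0.012],
    [[-0.0007,0.00075,0],[0,0,-0.025],0.012],
    [[-0.0007,0.00075,0],[0,0,-0.025],0.012],
    [[-0.0007,0.0008,0],[0,0,-0.025],0.012],
    [[-0.0007,0.0008,0],[0,0,-0.025],0.012],
    [[-0.00065,0.0008,0],[0,0,-0.025],0.012],
    [[-0.0006,0.0008,0],[0,0,-0.023],0.012],
    [[-0.0006,0.00085,0],[0,0,-0.023],0.012],
    [[-0.0006,0.00085,0],[0,0,-0.023],0.012]
  ]
}}

```text
clock: 15.45
position: [0.4703, 0.0209, 0.0562]
ee_rot: [2.999, 0.935, 0.002]
force: [1.9, -1.1, 6.1]
width: 0.213
```

{"op": "send_rows", "data": {
  "deltas": [
    [[-0.0006,0.0009,0],[0,0,-0.023],0.012],
    [[-0.0005,0.0009,0],[0,0,-0.023],0.012],
    [[-0.0005,0.0009,0],[0,0,-0.023],0.012],
    [[-0.0005,0.0009,0],[0,0,-0.023],0.012],
    [[-0.0005,0.0009,0],[0,0,-0.023],0.012],
    [[-0.0004,0.00095,0],[0,0,-0.023],0.012],
    [[-0.0004,0.00095,0],[0,0,-0.023],0.012],
    [[-0.0004,0.00095,0],[0,0,-0.023],0.012],
    [[-0.0004,0.00095,0],[0,0,-0.023],0.012],
    [[0,0,0],[0,0,0],0.012]
  ]
}}

```text
clock: 16.45
position: [0.4658, 0.0293, 0.0561]
ee_rot: [3.08, 0.62, 0.002]
force: [1.5, -0.7, 4.9]
width: 0.22
```

```bash
cat >> h.py <<'E'
def red():
    s=get_image("side");h=cv2.cvtColor(s,cv2.COLOR_RGB2HSV)[165:205,315:350];m=((h[...,0]<6)|(h[...,0]>174))&(h[...,1]>150)&(h[...,2]>60)
    print(m.sum(), np.argwhere(m).mean(0)+[165,315] if m.any() else 0)
E
python3 - <<'E'
from h import *
hand();red()
E
```

```text
v 0.0791 r 0.0444 theta -1.173 tool angle-ideal 0.012 F [ 1.47 -0.74  4.93] Ftool_y 1.25 w 20.2 clock 16.45 [0.46584519 0.02927124 0.05613212]
83 [180.54216867 332.79518072]
```

{"op": "send_rows", "data": {
  "deltas": [
    [[-0.0003,0.00075,0],[0,0,-0.018],0.012],
    [[-0.0003,0.00075,0],[0,0,-0.018],0.012],
    [[-0.0003,0.00075,0],[0,0,-0.018],0.012],
    [[-0.00025,0.00075,0],[0,0,-0.018],0.012],
    [[-0.00025,0.0008,0],[0,0,-0.018],0.012],
    [[-0.00025,0.0008,0],[0,0,-0.018],0.012],
    [[-0.0002,0.0008,0],[0,0,-0.018],0.012],
    [[-0.0002,0.0008,0],[0,0,-0.018],0.012],
    [[-0.0002,0.0008,0],[0,0,-0.018],0.012],
    [[-0.0002,0.0008,0],[0,0,-0.018],0.012]
  ]
}}

```text
clock: 17.5
position: [0.4635, 0.037, 0.0561]
ee_rot: [3.123, 0.34, 0.002]
force: [1.7, -1.9, 6.6]
width: 0.214
```

Run:
```python
from h import *
hand();red()
```

```text
v -0.102 r 0.0444 theta -1.354 tool angle-ideal 0.012 F [ 1.69 -1.93  6.57] Ftool_y 2.25 w 19.6 clock 17.5 [0.46350983 0.03695717 0.0561005 ]
95 [180.49473684 331.72631579]
```

{"op": "send_rows", "data": {
  "deltas": [
    [[-5e-05,0.00022,0],[0,0,-0.005],0.012],
    [[-5e-05,0.00022,0],[0,0,-0.005],0.012],
    [[-5e-05,0.00022,0],[0,0,-0.005],0.012],
    [[-5e-05,0.00022,0],[0,0,-0.005],0.012],
    [[-4e-05,0.00022,0],[0,0,-0.005],0.012],
    [[-4e-05,0.00022,0],[0,0,-0.005],0.012],
    [[-4e-05,0.00022,0],[0,0,-0.005],0.012],
    [[0,0,0],[0,0,0],0.012],
    [[0,0,0],[0,0,0],0.012],
    [[0,0,0],[0,0,0],0.012]
  ]
}}

```text
clock: 18.55
position: [0.4632, 0.0386, 0.0561]
ee_rot: [3.128, 0.287, 0.002]
force: [2.5, -0.3, 5.6]
width: 0.218
```

Run:
```python
from h import *
hand();red()
```

```text
v -0.14 r 0.0444 theta -1.388 tool angle-ideal 0.016 F [ 2.5  -0.34  5.61] Ftool_y 0.79 w 20.0 clock 18.55 [0.46321296 0.0386178  0.0560806 ]
96 [180.57291667 331.84375   ]
```

{"op": "send_rows", "data": {
  "deltas": [
    [[-4e-05,0.00022,0],[0,0,-0.005],0.012],
    [[-4e-05,0.00022,0],[0,0,-0.005],0.012],
    [[-4e-05,0.00022,0],[0,0,-0.005],0.012],
    [[-4e-05,0.00022,0],[0,0,-0.005],0.012],
    [[-4e-05,0.00022,0],[0,0,-0.005],0.012],
    [[0,0,0],[0,0,0],0.012],
    [[0,0,0],[0,0,0],0.012],
    [[0,0,0],[0,0,0],0.012],
    [[0,0,0],[0,0,0],0.012],
    [[0,0,0],[0,0,0],0.012]
  ]
}}

```text
clock: 19.6
position: [0.463, 0.0397, 0.0561]
ee_rot: [3.132, 0.248, 0.002]
force: [1.8, -1.0, 5.4]
width: 0.22
```

Run:
```python
from h import *
hand();red()
```

```text
v -0.1653 r 0.0444 theta -1.413 tool angle-ideal 0.017 F [ 1.84 -1.01  5.4 ] Ftool_y 1.29 w 20.2 clock 19.6 [0.46300285 0.03972361 0.05605549]
84 [186.5        332.64285714]
```

The red head dropped from row 180.5 to 186.5 (6 px, about 18 mm) at v about -0.165, so the pin is down. Letting go of the knob.

{"op": "send_rows", "data": {
  "deltas": [
    [[0,0,0],[0,0,0],0.025],
    [[0,0,0],[0,0,0],0.03],
    [[0,0,0],[0,0,0],0.04],
    [[0,0,0],[0,0,0],0.05],
    [[0,0,0],[0,0,0],0.05],
    [[0,0,0.005],[0,0,0],0.05],
    [[0,0,0.015],[0,0,0],0.05],
    [[0,0,0.025],[0,0,0],0.05],
    [[0,0,0.03],[0,0,0],0.05],
    [[0,0,0.03],[0,0,0],0.05]
  ]
}}

```text
clock: 20.65
position: [0.462, 0.0394, 0.1619]
ee_rot: [3.131, 0.249, -0.001]
force: [0.1, -0.2, 0.3]
width: 0.544
```

{"op": "send_rows", "data": {
  "deltas": [
    [[-0.01,0.02,0.01],[0,0,0],0.05],
    [[-0.01,0.03,0.01],[0,0,0],0.05],
    [[-0.01,0.035,0],[0,0,0],0.05],
    [[-0.01,0.035,0],[0,0,0],0.05],
    [[-0.01,0.035,0],[0,0,0],0.05],
    [[-0.01,0.035,0],[0,0,0],0.05],
    [[-0.01,0.03,0],[0,0,0],0.05],
    [[-0.01,0.02,0],[0,0,0],0.05],
    [[0,0,0],[0,0,0],0.05],
    [[0,0,0],[0,0,0],0.05]
  ]
}}

```text
clock: 21.65
position: [0.3822, 0.2796, 0.1809]
ee_rot: [3.131, 0.252, 0.0]
force: [0.6, -1.5, 0.2]
width: 0.545
```

Run:
```python
from h import *
hand();red()
s=get_image("side");t=get_image("top")
a=cv2.resize(s[150:250,255:365],None,fx=5,fy=5,interpolation=2)
b=cv2.resize(t[170:270,280:330],None,fx=5,fy=5,interpolation=2)
cv2.imwrite("pics/p4.png",np.hstack([a,b])[:,:,::-1])
for z in(.081,.055):print(w2px("side",[.5594,.0626,z]))
for n,im in(("top",t),("side",s)):
    o=cv2.imread(f"pics/{n}0.png")[:,:,::-1]
    for k,(x0,x1,y0,y1) in dict(top=dict(spool=(350,390,120,165),driver=(415,480,115,175),tray=(342,395,272,312)),side=dict(spool=(412,450,210,250),driver=(435,540,290,335),tray=(243,300,265,325),meter=(250,302,100,155)))[n].items():
        print(n,k,round(cv2.absdiff(im[y0:y1,x0:x1],np.ascontiguousarray(o[y0:y1,x0:x1])).mean(),1))
```

```text
v -1.3872 r 0.2648 theta -1.41 tool angle-ideal 1.241 F [ 0.63 -1.45  0.16] Ftool_y 1.54 w 50.0 clock 21.65 [0.38222632 0.27957352 0.18085367]
92 [186.97826087 332.43478261]
[333.00610404 182.87596181]
[332.78188836 190.94325138]
top spool 5.1
top driver 5.3
top tray 5.6
side spool 4.5
side driver 3.9
side tray 4.0
side meter 4.3
```

View pics/p4.png

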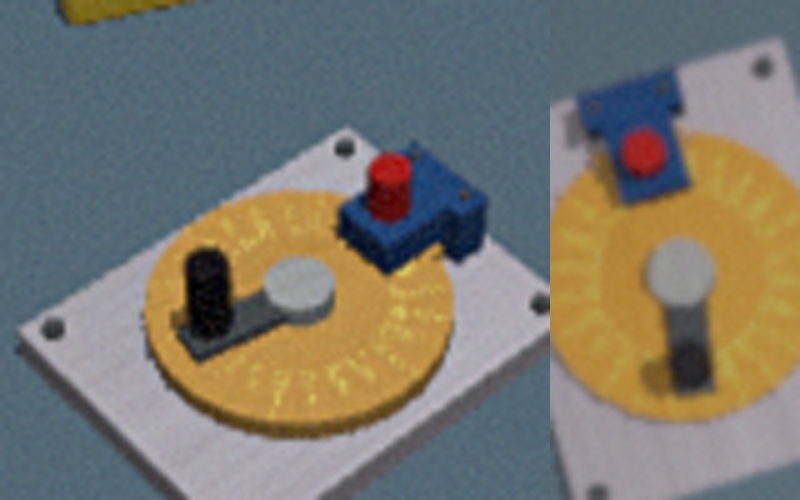

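The head sits flush on the bracket with no shank showing. Its top is at px (333,183), against a predicted (333.0,182.9). The arm is clear and the bystanders are unchanged, with only image noise in the difference.

```bash
python3 -c "
from h import *
job.sign_off()"
```

```text
the job is handed in; nothing more can be done
```

The pin is home and locks the bushing. I handed the job in at about 22 s on the robot's clock, and sign-off gives no verdict.

I took the small red pin from the grey rest, leaving the larger free-standing pin alone. I stood it in the blue guide and turned the knob clockwise, slowly at the end. The pin dropped at about v = -0.165, and I then let go and moved the arm clear.

**Last checks:**
- **Pin:** its head dropped about 6 px, which is about 18 mm. It now sits flush and upright on the bracket, at the predicted pixel position. By eye the last picture is good to about 2 mm.
- **Bystanders:** image differences against the start show only noise for the spool, screwdriver and tray in both views. The meter was compared in the side view only, with the same result.
- **Arm:** it touches nothing and the measured forces are near zero.

**Disagreements:**
- **Drop angle:** my picture estimate of the drop angle was about -0.23 to -0.26, so the real one came earlier. I was already turning slowly by then.
- **Knob pinch:** the tool read up to about 6.6 N, mostly vertical, while pinching the knob. I took this for pad friction.
- **Pin–ring force:** I could not measure this directly. Along the fingers' closing line, roughly the direction of turning, the tool never read more than about 2.3 N at the points where I checked.

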